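# Set the drying box's vent half open and start its fan

### The arm

A 6-joint arm with a two-finger parallel gripper is mounted at the origin on the work surface. World frame = base frame: x ahead of the robot, y to its left, z up, the work surface at z = 0. Lengths are in m, angles in rad, forces in N, time in s.
With the tool pointing down it reaches from about 0.35 to 0.775 m from the base axis. Payload 7.3 kg.
Tool frame: the origin (TCP) lies at the very end of the fingers, on their centre line; the grasp point (between the pads) lies 19 mm behind it; z points along the fingers, y is the line along which they close (so a half turn about z gives the same grasp; the last joint's range is limited). The gripper opens to 92 mm and grips with 3 to 60 N. Pads are 19 mm wide; open, the fingers measure 130 mm over their backs; the gripper's body (75 mm by 190 mm) begins 47 mm behind the grasp point.
Start: joints at [1.048, 0.342, 1.524, -0, 1.275, -0.146], TCP at [0.193, 0.488, 0.227] pointing down, gripper open.
Joint ranges: [-2.53, 2.53], [-0.77, 2.02], [0.04, 2.7], [-1, 4.14], [0.28, 2.66], [-3.11, 3.11]. Speed limits (rad/s): [2.57, 2.57, 3.14, 3.14, 3.14, 3.14].

### API

Orientations are given as [roll, pitch, yaw] about the fixed x, y, z axes, in that order (R = Rz(yaw) Ry(pitch) Rx(roll)).
In Python, from cell import robot gives the robot as it stands. The module is installed in compiled form; this text tells all that it offers.
- The arm moves only by the tool arm_command, never from a script. Its argument "moves" is a list of rows, each a list of 3 entries, a list of its own where there are three numbers: the shift along the tool's x, y, z in m, then the turn, a rotation vector about the tool's x, y, z in rad, then the finger opening in m, from 0 to 0.0918. In form: [[[dx, dy, dz], [ax, ay, az], claw], ...]. A call has exactly 5 rows; each row is the pose to reach, as a shift and turn from the pose commanded when the call began, along the tool's axes at that moment; what a row does not reach only later rows make up. A row lasts 1/10 s, in which the tool goes at most 50 mm and 8.59 degrees, less where a joint would pass 70% of its speed; a pose out of reach is approached as far as the arm can. A call with a gripper value outside its range is refused whole. The fingers move at their own pace and stop on an object; "squeeze" is the grip in N (left out, the last holds). Time passes only in rows, so rows that repeat a pose let the fingers close, or fill a call up. It gives the time, the measured TCP pose, the force, the opening and the grip force at its end, in the units of the state.
- robot.observe(): the state, without advancing time (a new reading comes with each control period).
- robot.read_camera(name): name is "scene" or "top" or "wrist"; returns the picture (420x560x3 uint8, red, green, blue); there is no depth.
- robot.camera_model(name): a dict with "fx", "fy", "cx", "cy" (pixels), "R" (3x3) and "t" (3): a world point X has camera coordinates R X + t. Camera axes: x right, y down, z forward; pixel columns grow to the right and rows downward; lengths in m; the calibration is good to about 2 mm. A picture is of the moment at which its call begins: read the wrist's pose just before it. camera_model takes no time and is no camera call; for the wrist camera it gives the pose at the moment of the call.
- robot.hand_in(): hands the job in; it is judged then, once.
The state is a dict: "time": time; "qpos": joint angles; "qvel": joint speeds; "joint_efforts": joint torques, N m; "tool_pos": TCP position; "tool_rot": TCP orientation; "contact_force": force on the tool from outside, world axes, zero at the start; "torque": the same for the moment, N m; "opening": finger opening in m; "grip_force": force on a finger pad.
Only numpy, scipy, OpenCV 4.12 (cv2) and the standard library are available. Lean on these libraries where they do the work, as an engineer would, in place of code of your own. Each camera call takes 0.05 s, during which the arm holds its last target. There are 200 camera calls.

### The job

Set the mould drying box to air: push the sprung vent slide by its upright tab right up to its end stop, then let it spring back so that it comes to rest half open against the stop pin, which drops in by itself (do not work the pin by hand). Once the slide rests on the pin, press the fan button all the way down and let it come up again. Only push and press: leave the plaster moulds and the tub where they stand.

Things in the scene. Friction and masses are not known exactly. Their poses are not given: they have to be found in the camera images.
- dry_box: Low white mould drying box, white lid, fixed: 260 (x) by 360 (y) by 100 mm high. Origin: centre of underside, z up. On the lid, in its frame: 10 mm high rails along y at x = -95 and -15 mm, the dark steel slide between them, end-stop bar across at y = 95 to 105; a steel bridge with the stop pin, 28 mm high, at y = -82 to -66; flat round fan grille at x = 65, y = -100; loose plaster cup near x = 70, y = 130.
- vent_slide (a joint): Travel of the vent slide along the box's own +y, in m: 0 = home (shut), 0.030 = half open, resting on the stop pin, 0.055 = end stop. A spring always pulls it home: 3 N at home, 6 N at the end stop. Pushed past 0.030, the pin drops behind its tail and on release it returns only to 0.030; pushed less, it goes home.
- tab_top (a point): Middle of the top edge of the slide's upright dark steel tab, 145 mm above the box's underside. The tab is 44 mm wide along the box's x, 8 mm thick along its y and rises 38 mm above the slide plate (plate top 7 mm above the lid). At home it is at x = -55, y = 10 mm in the box's frame; it moves with the slide. Axes as the box's. Push it on its -y face; the pin's head is 84 mm to -y of it at home.
- stop_pin (a joint): Drop of the sprung stop pin, in m: 0 = up, riding on the slide plate; about 0.009 = dropped behind the slide's tail, which then rests against it. It drops by itself.
- pin_head (a point): Top of the stop pin's round steel head (18 mm across), 46 mm above the lid when up, at x = -55, y = -74 mm in the box's frame.
- fan_button (a joint): Travel of the fan button downward, in m: 0 = up, 0.008 = all the way down, which takes 5 N; it springs up when released.
- fan_button_top (a point): Centre of the top face of the black round fan button (28 mm across) in its grey housing (44 mm across, 12 mm high) on the lid; when up it is 24 mm above the lid, at x = 65, y = 20 mm in the box's frame.
- cup_mould: Loose plaster cup mould with brown filling, 62 mm across, 60 mm high, standing on the box's lid beyond the button. Origin: centre of its underside. Bystander.
- block_mould: Loose plaster block mould with a brown filling, 130 (x) by 200 (y) by 55 mm, on the counter. Origin: centre of its underside. Bystander.
- tub: Open white plastic tub, 116 mm across, 75 mm high, on the counter. Origin: centre of its underside. Bystander.

How it is judged:
By the outcome, as a careful person would: the job done as asked, in the order asked, and still so for the second after the job is handed in, with the robot touching nothing.
It also fails if it takes over 42 s, if anything falls off the work surface, if the arm or the gripper's body presses on something with over 40 N, if the wrist force passes 120 N, or if a joint passes its speed limit or range.

## Working session

There is one attempt and no reset: what is moved stays moved. The work goes in short steps, Python scripts to look and compute and a tool call to move; the robot and the scene stay as the last step left them, time stands still between calls to the robot, and variables do not carry over. Pictures are saved under pics/ and viewed, at most 10 in all, crops included, and the job is handed in when it is done.

Besides the shell and the picture viewer there is one more tool, called after "Request:" as name(argument=value, ...), one argument or row to a line, values as JSON. arm_command: Moves the arm, as the interface text tells. Its arguments: {"type":"object","properties":{"moves":{"type":"array"},"squeeze":{"type":"number"}},"required":["moves"]}

```bash
mkdir -p pics; python3 - <<'E'
from cell import robot
import cv2,numpy as np
o=robot.observe();print(o)
for n in("scene","top"):
    cv2.imwrite(f"pics/{n}1.png",robot.read_camera(n)[:,:,::-1]);m=robot.camera_model(n);print(n,m)
E
```

```text
{'time': 0.0, 'qpos': array([ 1.04803559e+00,  3.42739019e-01,  1.52504625e+00, -3.99412590e-05,
        1.27536002e+00, -1.45972186e-01]), 'qvel': array([ 0.00067488, -0.0015164 ,  0.00117562, -0.00113753, -0.00136828,
       -0.00150645]), 'joint_efforts': array([ 1.11360721e-03, -4.31242275e+01, -2.44226611e+01,  7.17166322e-02,
        5.59272291e-02, -1.44762357e-04]), 'tool_pos': array([0.19293633, 0.48782105, 0.22602629]), 'tool_rot': array([-3.14005098e+00, -1.88049747e-04,  2.76481562e+00]), 'contact_force': array([-1.68536935,  0.08716187, -1.09824326]), 'torque': array([ 0.00698341, -0.04089486, -0.01959797]), 'grip_force': 0.0, 'opening': 0.09144081021474425}
scene {'fx': 446.9498671201912, 'fy': 446.9498671201912, 'cx': 276.7098425000685, 'cy': 210.06674898241297, 'R': array([[-0.33170912,  0.94323556,  0.01660522],
       [ 0.49261045,  0.1881949 , -0.84965735],
       [-0.80455205, -0.27365919, -0.52707366]]), 't': array([ 0.17959983, -0.1796092 ,  2.12301656])}
top {'fx': 540.9892872020315, 'fy': 540.9892872020315, 'cx': 282.9198305852561, 'cy': 208.34070283814873, 'R': array([[-0.0154396 , -0.99980671, -0.01217237],
       [-0.98045552,  0.01752651, -0.19595867],
       [ 0.19613414,  0.00890895, -0.9805366 ]]), 't': array([0.01819318, 0.59002756, 1.7520514 ])}
```

View pics/scene1.png

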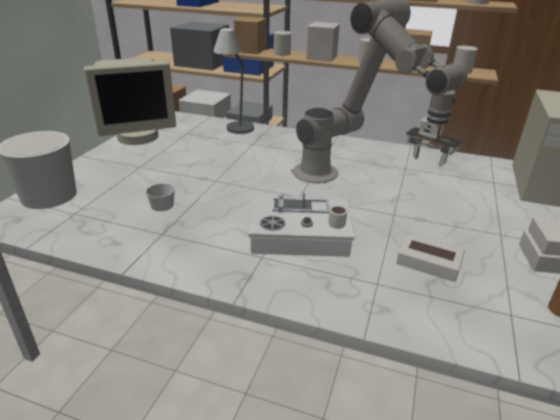

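View pics/top1.png

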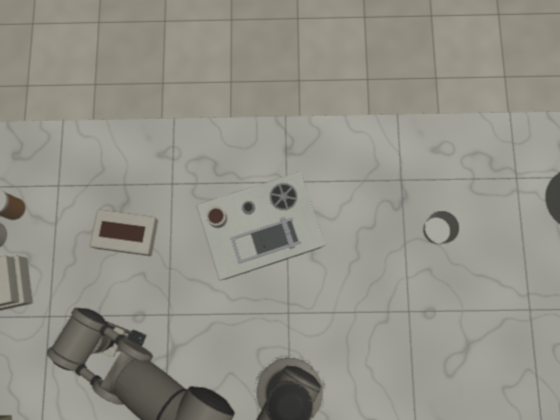

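The top view shows the box with corners near (198,203), (302,173), (324,245), (220,277). The grille is at (283,196), the button at (248,207) and the cup at (216,216). The slide tab side faces the robot.

```bash
cat > h.py <<'E'
from cell import robot
import cv2,numpy as np
def ray(m,uv,z):
    d=np.array([(uv[0]-m['cx'])/m['fx'],(uv[1]-m['cy'])/m['fy'],1]);R=np.array(m['R']);c=-R.T@m['t'];d=R.T@d
    return c+d*(z-c[2])/d[2]
def proj(m,X):
    p=np.array(m['R'])@X+m['t'];return np.array([m['fx']*p[0]/p[2]+m['cx'],m['fy']*p[1]/p[2]+m['cy']])
E
python3 - <<'E'
from h import *
m=robot.camera_model("top");im=cv2.imread("pics/top1.png")
B=[(130,-180),(130,180),(-130,180),(-130,-180)]
P=[(302,173),(198,203),(220,277),(324,245)]
for p in P: print(p,ray(m,p,.1))
print('grille',ray(m,(283,196),.1),'button',ray(m,(248,207),.124))
c=cv2.resize(im[160:290,180:340],None,fx=5,fy=4.6*5/4.6,interpolation=cv2.INTER_CUBIC)[:600]
c=cv2.resize(im[165:285,185:335],None,fx=5,fy=5,interpolation=cv2.INTER_CUBIC)
cv2.imwrite("pics/topcrop.png",c)
E
```

```text
(302, 173) [ 0.7001019  -0.05700429  0.1       ]
(198, 203) [0.60479538 0.28634433 0.1       ]
(220, 277) [0.36205987 0.21227439 0.1       ]
(324, 245) [ 0.45914966 -0.12248907  0.1       ]
grille [0.6232571  0.00709124 0.1       ] button [0.58357144 0.12039768 0.124     ]
```

View pics/topcrop.png

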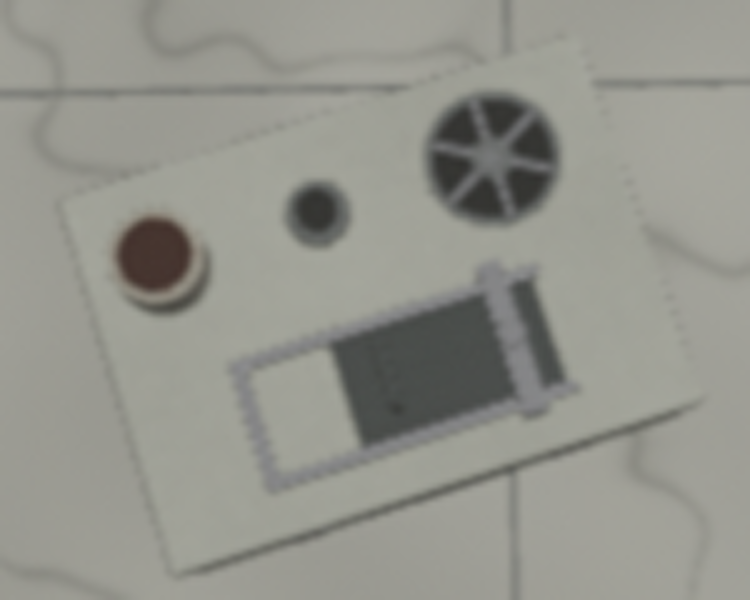

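The crop shows lid corners at (572,35), (60,202), (175,577) and (702,402). The grille is at (493,158), the button top at (317,210), the bridge on the right and the end-stop bar on the left.

```bash
cat >> h.py <<'E'
def fit(B,W):
    B=np.array(B,float);W=np.array(W,float);b=B.mean(0);w=W.mean(0);H=(B-b).T@(W-w)
    th=np.arctan2(H[0,1]-H[1,0],H[0,0]+H[1,1]);R=np.array([[np.cos(th),-np.sin(th)],[np.sin(th),np.cos(th)]])
    t=w-R@b;return th,R,t,(W-(B@R.T+t))
E
python3 - <<'E'
from h import *
m=robot.camera_model("top")
f=lambda u,v,z:ray(m,(185+u/5-.4,165+v/5-.4),z)[:2]
B=[(.13,-.18),(.13,.18),(-.13,.18),(-.13,-.18),(.065,-.1),(.065,.02)]
W=[f(572,35,.1),f(60,202,.1),f(175,577,.1),f(702,402,.1),f(493,158,.1),f(317,210,.124)]
th,R,t,e=fit(B,W);print(th,t,np.round(e*1000,1))
for n,p in dict(tab=(-.055,.01),pin=(-.055,-.074),btn=(.065,.02),pre=(-.055,-.03)).items():print(n,R@p+t)
E
```

```text
0.3060855985564198 [0.5290515  0.08256369] [[-2.2  2.7]
 [-0.6 -2.5]
 [ 1.7 -1.5]
 [-0.2  2.5]
 [ 1.4 -0.4]
 [-0.1 -0.8]]
tab [0.47359459 0.07552583]
pin [ 0.49890619 -0.00456988]
btn [0.58500376 0.12122045]
pre [0.48564773 0.03738501]
```

```bash
cat >> h.py <<'E'
from scipy.spatial.transform import Rotation as Ro
TH=0.306;T=np.array([.5291,.0826])
def rel(bx,by,z,yaw=TH+np.pi/2):
    o=robot.observe();Rt=Ro.from_euler('xyz',o['tool_rot'])
    c,s=np.cos(TH),np.sin(TH);g=np.r_[np.array([[c,-s],[s,c]])@[bx,by]+T,z]
    w=(Rt.inv()*Ro.from_euler('xyz',[np.pi,0,yaw])).as_rotvec()
    p=o['tool_pos'];b=np.array([[c,s],[-s,c]])@(p[:2]-T)
    print('t',o['time'],'box xy',b.round(4),'z',p[2].round(4),'F',o['contact_force'].round(1),'open',round(o['opening'],3))
    print('shift',Rt.inv().apply(g-p).round(4),'turn',w.round(3))
E
python3 -c "
from h import *
rel(-.055,-.03,.215)"
```

```text
t 0.1 box xy [-0.1985  0.4877] z 0.2261 F [-0.6 -0.1 -0.1] open 0.091
shift [-0.4379 -0.3111  0.0115] turn [-0.001  0.     0.888]
```

Request:
arm_command(
  moves=[
    [[-0.03,-0.021,0],[0,0,0.07],0],
    [[-0.066,-0.047,0],[0,0,0.14],0],
    [[-0.102,-0.073,0],[0,0,0.21],0],
    [[-0.138,-0.098,0],[0,0,0.28],0],
    [[-0.174,-0.123,0],[0,0,0.35],0],
  ],
  squeeze=20,
)

```text
time: 0.6
tool_pos: [0.3101, 0.3082, 0.2265]
tool_rot: [-3.141, -0.0, 2.412]
contact_force: [1.1, 0.3, -0.7]
opening: 0.0566
grip_force: 0.0
```

```bash
python3 -c "
from h import *
rel(-.055,-.03,.215)"
```

```text
t 0.6 box xy [-0.1409  0.2811] z 0.2265 F [ 1.1  0.3 -0.7] open 0.057
shift [-0.3113 -0.0849  0.0115] turn [-0.     0.     0.536]
```

Request:
arm_command(
  moves=[
    [[-0.042,-0.012,0],[0,0,0.09],0],
    [[-0.085,-0.024,0],[0,0,0.19],0],
    [[-0.128,-0.035,0],[0,0,0.29],0],
    [[-0.171,-0.047,0],[0,0,0.39],0],
    [[-0.21,-0.058,0],[0,0,0.49],0],
  ],
)

```text
time: 1.1
tool_pos: [0.4287, 0.125, 0.2266]
tool_rot: [-3.141, -0.0, 1.92]
contact_force: [-0.1, 0.3, 0.4]
opening: 0.0166
grip_force: 0.0
```

```bash
python3 -c "
from h import *
rel(-.055,-.03,.215)"
```

```text
t 1.1 box xy [-0.0829  0.0707] z 0.2266 F [-0.1  0.3  0.4] open 0.017
shift [-0.1018  0.0235  0.0116] turn [-0.    -0.     0.043]
```

Request:
arm_command(
  moves=[
    [[-0.035,0.009,0.003],[0,0,0.02],0],
    [[-0.07,0.017,0.006],[0,0,0.04],0],
    [[-0.1,0.0235,0.0115],[0,0,0.043],0],
    [[-0.1,0.0235,0.0115],[0,0,0.043],0],
    [[-0.1,0.0235,0.0115],[0,0,0.043],0],
  ],
)

```text
time: 1.6
tool_pos: [0.4844, 0.0411, 0.2146]
tool_rot: [-3.14, -0.001, 1.88]
contact_force: [-0.7, 0.2, -0.6]
opening: 0.0003
grip_force: 0.0
```

```bash
python3 -c "
from h import *
rel(-.055,-.03,.118)
m=robot.camera_model('wrist');cv2.imwrite('pics/w1.png',robot.read_camera('wrist')[:,:,::-1])
c,s=np.cos(TH),np.sin(TH)
for p in [(-.055,.01,.145),(-.055,-.074,.146),(.065,.02,.124)]:
  print(p,proj(m,np.r_[np.array([[c,-s],[s,c]])@p[:2]+T,p[2]]))
"
```

```text
t 1.6 box xy [-0.0551 -0.0261] z 0.2146 F [-0.7  0.2 -0.6] open 0.0
shift [-0.004   0.0003  0.0966] turn [-0.001 -0.001  0.004]
(-0.055, 0.01, 0.145) [281.30499992 166.51070795]
(-0.055, -0.074, 0.146) [280.95661057 285.62126726]
(0.065, 0.02, 0.124) [459.26441116 146.09900618]
```

View pics/w1.png

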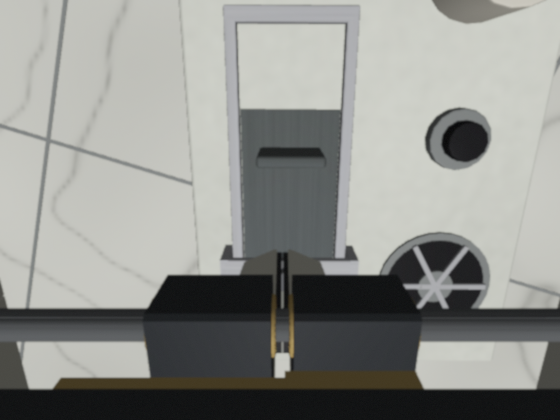

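The wrist view shows the tab top at about (291,155), where I predicted (281,166), and the button top at (466,141), where I predicted (459,146). The box therefore sits about 5 mm further +x and 3 mm further +y than the first fit. I shift T by that amount and go down.

```bash
cat >> h.py <<'E'
T=T+np.array([[np.cos(TH),-np.sin(TH)],[np.sin(TH),np.cos(TH)]])@[.005,.003]
E
python3 -c "
from h import *
rel(-.055,-.028,.120)"
```

```text
t 1.65 box xy [-0.0601 -0.0285] z 0.2149 F [-0.5  0.3 -0.9] open 0.0
shift [0.0004 0.0052 0.0949] turn [-0.001 -0.001  0.005]
```

Request:
arm_command(
  moves=[
    [[0,0.0025,0.025],[0,0,0],0],
    [[0,0.005,0.05],[0,0,0],0],
    [[0,0.005,0.075],[0,0,0],0],
    [[0,0.005,0.09],[0,0,0],0],
    [[0,0.005,0.093],[0,0,0],0],
  ],
)

```text
time: 2.15
tool_pos: [0.4879, 0.0441, 0.1209]
tool_rot: [-3.139, -0.002, 1.884]
contact_force: [-0.0, -0.1, 0.1]
opening: 0.0009
grip_force: 0.0
```

```bash
python3 -c "
from h import *
rel(-.055,0.04,.120)
cv2.imwrite('pics/w2.png',robot.read_camera('wrist')[:,:,::-1])"
```

```text
t 2.15 box xy [-0.0559 -0.0273] z 0.1209 F [-0.  -0.1  0.1] open 0.001
shift [0.0673 0.0013 0.001 ] turn [-0.003 -0.002  0.007]
```

View pics/w2.png

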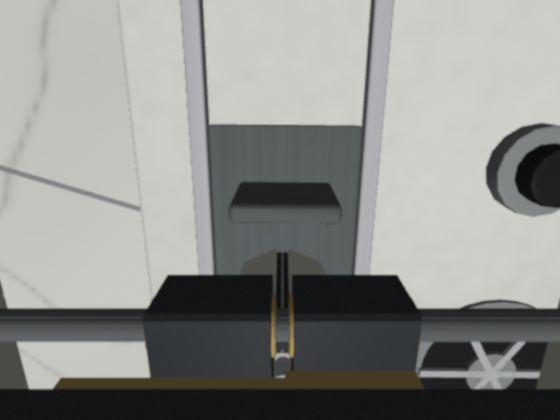

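The tab is centred on the fingers (columns 285 and 283) with a clear gap. Now I push.

Request:
arm_command(
  moves=[
    [[0.015,0,0],[0,0,0],0],
    [[0.027,0,0],[0,0,0],0],
    [[0.039,0,0],[0,0,0],0],
    [[0.051,0,0],[0,0,0],0],
    [[0.062,0,0],[0,0,0],0],
  ],
)

```text
time: 2.7
tool_pos: [0.4712, 0.1024, 0.1232]
tool_rot: [3.139, 0.002, 1.883]
contact_force: [3.4, -7.4, -0.7]
opening: 0.0006
grip_force: 3.3
```

```bash
python3 -c "
from h import *
rel(-.055,0.0515,.120)"
```

```text
t 2.7 box xy [-0.0543  0.0333] z 0.1232 F [ 3.4 -7.4 -0.7] open 0.001
shift [ 0.0182 -0.0006  0.0032] turn [0.003 0.002 0.006]
```

Force is about 8 N while pushing. I continue in small steps to the end stop.

Request:
arm_command(
  moves=[
    [[0.003,0,0],[0,0,0],0],
    [[0.006,0,0],[0,0,0],0],
    [[0.009,0,0],[0,0,0],0],
    [[0.012,0,0],[0,0,0],0],
    [[0.014,0,0],[0,0,0],0],
  ],
)

```text
time: 3.2
tool_pos: [0.4671, 0.1152, 0.1232]
tool_rot: [3.139, 0.002, 1.883]
contact_force: [3.0, -5.9, -0.2]
opening: 0.0002
grip_force: 3.2
```

```bash
python3 -c "
from h import *
rel(-.055,0.0515,.120)"
```

```text
t 3.2 box xy [-0.0542  0.0468] z 0.1232 F [ 3.  -5.9 -0.2] open 0.0
shift [ 0.0047 -0.0007  0.0032] turn [0.003 0.002 0.006]
```

Request:
arm_command(
  moves=[
    [[0.0015,0,0],[0,0,0],0],
    [[0.003,0,0],[0,0,0],0],
    [[0.004,0,0],[0,0,0],0],
    [[0.005,0,0],[0,0,0],0],
    [[0.006,0,0],[0,0,0],0],
  ],
)

```text
time: 3.7
tool_pos: [0.4663, 0.1178, 0.1232]
tool_rot: [3.139, 0.008, 1.883]
contact_force: [5.8, -24.1, -1.4]
opening: 0.0
grip_force: 12.6
```

```bash
python3 -c "
from h import *
rel(-.055,0.0515,.120)"
```

```text
t 3.7 box xy [-0.0542  0.0495] z 0.1232 F [  5.8 -24.1  -1.4] open 0.0
shift [ 0.002  -0.0008  0.0032] turn [0.003 0.008 0.007]
```

The force jumped to 24 N with little advance, so the slide is at the end stop. I retreat gently.

Request:
arm_command(
  moves=[
    [[-0.008,0,0],[0,0,0],0],
    [[-0.018,0,0],[0,0,0],0],
    [[-0.03,0,0],[0,0,0],0],
    [[-0.045,0,0],[0,0,0],0],
    [[-0.06,0,0],[0,0,0],0],
  ],
)

```text
time: 4.2
tool_pos: [0.4826, 0.0635, 0.1223]
tool_rot: [-3.141, -0.001, 1.882]
contact_force: [0.7, 0.1, -0.9]
opening: 0.0005
grip_force: 0.0
```

Request:
arm_command(
  moves=[
    [[0,0,-0.01],[0,0,0],0],
    [[0,0,-0.03],[0,0,0],0],
    [[0,0,-0.06],[0,0,0],0],
    [[0,0,-0.085],[0,0,0],0],
    [[0,0,-0.085],[0,0,0],0],
  ],
)

```text
time: 4.7
tool_pos: [0.4844, 0.0643, 0.2112]
tool_rot: [3.135, 0.002, 1.882]
contact_force: [0.8, -0.5, 0.3]
opening: 0.0004
grip_force: 0.0
```

```bash
python3 -c "
from h import *
rel(.065,0.02,.145)
m=robot.camera_model('wrist');cv2.imwrite('pics/w3.png',robot.read_camera('wrist')[:,:,::-1])
c,s=np.cos(TH),np.sin(TH)
for p in [(-.055,.01,.145),(-.055,.04,.145),(-.055,.014,.107),(.065,.02,.124)]:
  print(p,proj(m,np.r_[np.array([[c,-s],[s,c]])@p[:2]+T,p[2]]))
"
```

```text
t 4.7 box xy [-0.0531 -0.007 ] z 0.2112 F [ 0.8 -0.5  0.3] open 0.0
shift [0.0265 0.1178 0.0669] turn [0.007 0.002 0.005]
(-0.055, 0.01, 0.145) [277.22331515 197.05691013]
(-0.055, 0.04, 0.145) [277.279404   149.95477774]
(-0.055, 0.014, 0.107) [277.45648557 176.806254  ]
(0.065, 0.02, 0.124) [452.85287455 174.66486577]
```

View pics/w3.png

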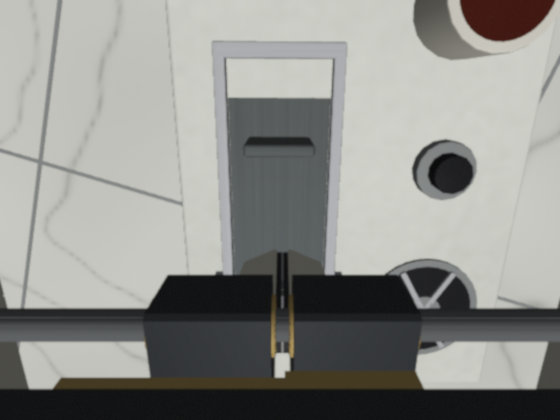

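The tab is at row ~149, matching the predicted half-open row of 150, so the slide rests on the pin. The button is at (451,173), against a prediction of (453,175). I move over it next.

Request:
arm_command(
  moves=[
    [[0.006,0.025,0],[0,0,0],0],
    [[0.014,0.06,0],[0,0,0],0],
    [[0.022,0.095,0.01],[0,0,0],0],
    [[0.0265,0.117,0.03],[0.003,0,0],0],
    [[0.0265,0.117,0.05],[0.003,0,0],0],
  ],
)

```text
time: 5.25
tool_pos: [0.5874, 0.1265, 0.1552]
tool_rot: [-3.138, -0.001, 1.883]
contact_force: [-0.5, -0.8, 0.6]
opening: -0.0
grip_force: 0.0
```

```bash
python3 -c "
from h import *
rel(.065,0.02,.126)"
```

```text
t 5.25 box xy [0.0638 0.0213] z 0.1552 F [-0.5 -0.8  0.6] open -0.0
shift [-0.0013  0.0013  0.0292] turn [-0.003 -0.001  0.006]
```

Request:
arm_command(
  moves=[
    [[0,0,0.012],[0,0,0],0],
    [[0,0,0.022],[0,0,0],0],
    [[0,0,0.028],[0,0,0],0],
    [[0,0,0.032],[0,0,0],0],
    [[0,0,0.036],[0,0,0],0],
  ],
)

```text
time: 5.75
tool_pos: [0.5861, 0.1246, 0.1219]
tool_rot: [-3.14, 0.0, 1.881]
contact_force: [-1.5, 0.4, 2.8]
opening: 0.0006
grip_force: 1.2
```

Request:
arm_command(
  moves=[
    [[0,0,0.001],[0,0,0],0],
    [[0,0,0.002],[0,0,0],0],
    [[0,0,0.003],[0,0,0],0],
    [[0,0,0.003],[0,0,0],0],
    [[0,0,0.003],[0,0,0],0],
  ],
)

```text
time: 6.25
tool_pos: [0.5861, 0.1246, 0.1185]
tool_rot: [-3.139, 0.0, 1.882]
contact_force: [-0.9, -0.8, 4.4]
opening: 0.0009
grip_force: 1.9
```

Contact is on and the force is rising with the button spring. I keep pressing until the force jumps.

Request:
arm_command(
  moves=[
    [[0,0,0.001],[0,0,0],0],
    [[0,0,0.002],[0,0,0],0],
    [[0,0,0.003],[0,0,0],0],
    [[0,0,0.003],[0,0,0],0],
    [[0,0,0.003],[0,0,0],0],
  ],
)

```text
time: 6.75
tool_pos: [0.5861, 0.1246, 0.1162]
tool_rot: [-3.139, 0.0, 1.882]
contact_force: [-4.2, -1.7, 10.4]
opening: 0.0007
grip_force: 5.1
```

Request:
arm_command(
  moves=[
    [[0,0,0.0005],[0,0,0],0],
    [[0,0,0.001],[0,0,0],0],
    [[0,0,0.001],[0,0,0],0],
    [[0,0,0.001],[0,0,0],0],
    [[0,0,0.001],[0,0,0],0],
  ],
)

```text
time: 7.25
tool_pos: [0.5862, 0.1246, 0.1161]
tool_rot: [-3.14, 0.001, 1.882]
contact_force: [-5.9, -2.6, 15.4]
opening: 0.0001
grip_force: 7.8
```

The button is bottomed: 15 N with no further travel. I release and rise clear.

Request:
arm_command(
  moves=[
    [[0,0,-0.006],[0,0,0],0],
    [[0,0,-0.014],[0,0,0],0],
    [[0,0,-0.04],[0,0,0],0],
    [[0,0,-0.075],[0,0,0],0],
    [[0,0,-0.11],[0,0,0],0],
  ],
)

```text
time: 7.75
tool_pos: [0.5861, 0.1251, 0.2247]
tool_rot: [-3.137, -0.001, 1.882]
contact_force: [1.2, 0.2, 0.2]
opening: 0.0004
grip_force: 0.0
```

Request:
arm_command(
  moves=[
    [[-0.03,0,0],[0,0,0],0],
    [[-0.07,0,0],[0,0,0],0],
    [[-0.11,0,0],[0,0,0],0],
    [[-0.13,0,0],[0,0,0],0],
    [[-0.13,0,0],[0,0,0],0],
  ],
)

```text
time: 8.25
tool_pos: [0.6266, -0.0013, 0.2235]
tool_rot: [-3.138, -0.0, 1.878]
contact_force: [0.7, 0.4, -0.3]
opening: 0.0004
grip_force: 0.0
```

```bash
python3 -c "
from h import *
rel(.065,0.02,.145)
m=robot.camera_model('wrist');cv2.imwrite('pics/w4.png',robot.read_camera('wrist')[:,:,::-1])
c,s=np.cos(TH),np.sin(TH)
for p in [(-.055,.01,.145),(-.055,.04,.145),(.065,.02,.124)]:
  print(p,proj(m,np.r_[np.array([[c,-s],[s,c]])@p[:2]+T,p[2]]))
"
```

```text
t 8.25 box xy [ 0.0627 -0.1124] z 0.2235 F [ 0.7  0.4 -0.3] open 0.0
shift [0.1324 0.0027 0.0785] turn [-0.003 -0.     0.002]
(-0.055, 0.01, 0.145) [78.43595079 16.60211456]
(-0.055, 0.04, 0.145) [ 69.3706263  -43.29717829]
(0.065, 0.02, 0.124) [285.16296747   5.13782947]
```

View pics/w4.png

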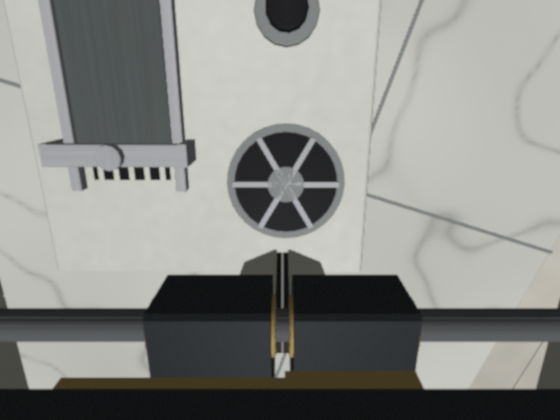

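The tab is gone from its home position (78,17) and the vent slots are open at about (130,172). The pin head is in the bridge at (113,155), and the button is up at (287,8). I hand in.

```bash
python3 -c "
from cell import robot
print(robot.hand_in())"
```

```text
the job is handed in; nothing more can be done
None
```

I pushed the slide to its end stop and it sprang back to rest half open on the pin; I then pressed the fan button fully and let it come up, kept clear of the moulds and tub, and handed the job in at about 8.3 s; no verdict was returned.

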